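# Reset the tripped mixer drive

### The arm

A 6-joint arm with a two-finger parallel gripper is mounted at the origin on a cart in front of the work surface, level with it; the furniture and walls round the work are solid. World frame = base frame: x ahead of the robot, y to its left, z up, the work surface at z = 0. Lengths are in m, angles in rad, forces in N, time in s.
With the tool pointing down it reaches from about 0.25 to 0.725 m from the base axis. Payload 4 kg.
Tool frame: the origin (TCP) lies at the very end of the fingers, on their centre line; the grasp point (between the pads) lies 19 mm behind it; x points along the fingers, z is the direction in which the jaws open and shut, and the axes are right-handed (so a half turn about x gives the same grasp; the last joint's range is limited). The gripper opens to 85 mm and grips with 20 to 120 N. Pads are 22 mm wide; open, the fingers measure 114 mm over their backs; the gripper's body (76 mm by 85 mm) begins 54 mm behind the grasp point. The pads swing forward as they close: fully open they stand 13 mm farther back than shut.
Start: joints at [-1.287, 0.241, 0.005, 1.335, 0, 1.571], TCP at [0.14, -0.48, 0.231] pointing down, gripper open.
Joint ranges: [-2.72, 2.72], [-1.05, 1.87], [-1.09, 1.28], [-1.99, 2.15], [-1.42, 1.44], [-3.14, 3.14]. Speed limits (rad/s): [2.79, 2.79, 3.14, 3.14, 3.14, 3.14].

### API

Orientations are given as a unit quaternion [x, y, z, w].
In Python, from workcell import bot gives the robot as it stands.
- The arm moves only by the tool step_arm, never from a script. Its argument "series" is a list of rows, each an object of numbers: "x", "y", "z": the shift along the world's x, y, z in cm; "twist": the turn about the world's z in degrees; "jaw": the finger opening in cm, from 0 to 8.54. In form: [{"x": .., "y": .., "z": .., "twist": .., "jaw": ..}, ...]. A call has 1 to 10 rows; each row is the pose to reach, as a shift and turn from the pose measured when the call began; what a row does not reach only later rows make up. A row lasts 1/12 s, in which the tool goes at most 41.7 mm and 7.16 degrees, less where a joint would pass 70% of its speed; a pose out of reach is approached as far as the arm can. A call with a gripper value outside its range is refused whole. The fingers move at their own pace and stop on an object; the grip force is fixed at half the most. Time passes only in rows, so rows that repeat a pose let the fingers close. It gives the time, the measured TCP pose, the force and the opening at its end, in the units of the state.
- bot.get_obs(): the state, without advancing time (a new reading comes with each control period).
- bot.camera(name): name is "scene" or "top"; returns (picture, depth): 480x640x3 uint8, red, green, blue; 480x640 float32, m along the optical axis (not along the pixel's ray), 0 where there is no reading.
- bot.camera_info(name): a dict with "camera_matrix" (3x3 intrinsics, pixels), "R" (3x3) and "t" (3): a world point X has camera coordinates R X + t. Camera axes: x right, y down, z forward; pixel columns grow to the right and rows downward; lengths in m; the calibration is good to about 2 mm. A picture is of the moment at which its call begins. camera_info takes no time and is no camera call.
- bot.job_done(): hands the job in, once; it reports no verdict.
The state is a dict: "clock": time; "joint_pos": joint angles; "joint_vel": joint speeds; "tau": joint torques, N m; "eef_pos": TCP position; "tool_rot": TCP orientation; "ft_force": force on the tool from outside, world axes, zero at the start; "ft_torque": the same for the moment, N m; "grip_width": finger opening in m.
Only numpy, scipy, OpenCV 4.12 (cv2) and the standard library are available. Lean on these libraries where they do the work, as an engineer would, in place of code of your own. Each camera call takes 0.05 s, during which the arm holds its last target.

### The job

The bench mixer drive has tripped. First throw the range lever on top of it into the marked notch, the one between the two studs, so that it drops home and stays there; only then pick up the screwdriver by its handle, reach its blade through the round hole in the drive's front and press the recessed reset button fully in. Finish while holding it in: keep the screwdriver gripped and the button pressed, and leave the mortar, the marker and the hex key where they are.

Things in the scene. Friction and masses are not known exactly. Their poses are not given: they have to be found in the camera images.
- drive: the bench mixer drive, a fixed light grey box 190 (x) x 200 (y) x 102 mm high; origin at the centre of its underside on the worktop; own x points from its front face straight back, y to its left seen from the robot. Front face at x = -95 mm; a round control knob, 38 mm wide, sticks out 13 mm there, 100 mm left of the hole. On top: the range lever and, back right, a steel spindle 40 mm high
- aperture (a point): centre of the round hole, 18 mm across, in the plane of the drive's front face, 56 mm above the worktop and 50 mm right of the drive's middle; a straight level bore along the drive's own x axis (drive x points into the hole)
- button_face (a point): centre of the front of the reset button, a plain grey disc 16 mm across that fills the bore; unpressed it lies 16 mm behind the front face; moves along drive x when pressed
- reset_button (a joint): travel of the reset button in m: 0 = out, 0.008 = fully in (hard stop). Spring: 1.5 N to start, 5 N fully in; springs back when let go
- lever_pivot (a point): pivot of the range lever, 108 mm above the worktop; the lever swings left and right about an axis along drive x. A notched steel quadrant plate stands 13 mm behind the lever (50 mm from the pivot, its studs up to 60 mm)
- lever_knob (a point): centre of the dark steel grip on the lever's end, an upright barrel 23 mm thick and 36 mm long, 90 mm from the pivot; the rod below it is 9 mm thick. Free on all sides and from above
- range_lever (a joint): lever angle in rad: 0 = upright, positive = leaning to the drive's left (+y of the drive). A notch with a hard stop lies at each end, -0.45 (plain) and +0.45 (marked). It is top-heavy (0.45 kg): past upright it drops into the notch on that side; within 0.1 rad of upright friction lets it stay. About 2.5 N at the grip throws it over. Starts between -0.45 and 0.08
- marked_notch (a point): the marked notch in the top edge of the quadrant plate, at +0.45 rad (left end), 45 mm from the pivot; two steel studs stand up on either side of it, the other notch has none
- screwdriver_handle (a point): middle of the screwdriver's handle, 47 mm behind the middle of the whole tool; handle 24 mm thick, 82 mm long. The screwdriver (175 mm long, 60 g) lies on the worktop with this point 12.5 mm up; the point's own y axis points from the blade to the handle's end, so -y is the way the blade points
- screwdriver_tip (a point): end of the screwdriver's straight round blade, 6 mm thick and about 75 mm long in front of the handle; on the axis, 128 mm from the handle's middle, 12.5 mm up while it lies
- screwdriver: the screwdriver, origin under the middle of the whole tool; own y axis points to the handle's end
- mortar: white mortar, 98 mm wide, 45 mm high, origin under its centre; bystander
- marker: felt marker, 130 mm long, 15 mm thick, lying, origin under its centre; bystander
- hex_key: bent hexagon key, 92 x 32 x 6 mm, lying, origin under its centre; bystander

How it is judged:
By the outcome, as a careful person would: the job done as asked, in the order asked, and still so for the second after the job is handed in, while the arm keeps its last pose, push and grip.
It also fails if it takes over 56 s, if anything falls off the work surface, if the arm or the gripper's body presses on something with over 40 N, if the wrist force passes 120 N, or if a joint passes its speed limit or range.

## Working session

There is one attempt and no reset: what is moved stays moved. The work goes in short steps, Python scripts to look and compute and a tool call to move; the robot and the scene stay as the last step left them, time stands still between calls to the robot, and variables do not carry over. Pictures are saved under pics/ and viewed, and the job is handed in when it is done.

Besides the shell and the picture viewer there is one more tool, called after "Call:" as name(argument=value, ...) on one line, values as JSON. step_arm: Moves the arm, as the interface text tells. Its arguments: {"type":"object","properties":{"series":{"type":"array","items":{"type":"object","properties":{"x":{"type":"number"},"y":{"type":"number"},"z":{"type":"number"},"twist":{"type":"number"},"jaw":{"type":"number"}}}}},"required":["series"]}

```bash
ls; mkdir -p pics
cat > h.py <<'E'
import numpy as np, cv2
from workcell import bot
def px(name,u,v,depth):
    i=bot.camera_info(name);K=np.array(i["camera_matrix"]);R=np.array(i["R"]);t=np.array(i["t"])
    d=depth[int(v),int(u)] if not np.isscalar(depth) else depth
    c=np.linalg.inv(K)@[u,v,1]*d
    return R.T@(c-t)
def proj(name,X):
    i=bot.camera_info(name);K=np.array(i["camera_matrix"]);R=np.array(i["R"]);t=np.array(i["t"])
    c=K@(R@np.array(X)+t);return c[:2]/c[2]
def snap(tag):
    for n in("scene","top"):
        p,d=bot.camera(n);cv2.imwrite(f"pics/{tag}_{n}.png",p[:,:,::-1]);np.save(f"pics/{tag}_{n}.npy",d)
E
python3 - <<'E'
from h import *
snap("a")
o=bot.get_obs()
for k in o: print(k,np.round(o[k],3))
for n in("scene","top"):print({k:np.round(v,3).tolist() for k,v in bot.camera_info(n).items()})
E
```

```text
pics
clock 0.1
joint_pos [-1.287  0.241  0.004  1.335 -0.     1.571]
joint_vel [ 0.    -0.002  0.002  0.002  0.001 -0.001]
tau [-0.0000e+00 -3.7314e+01  2.5301e+01  1.1000e-02 -0.0000e+00  0.0000e+00]
eef_pos [ 0.14  -0.479  0.23 ]
tool_rot [ 0.425  0.566 -0.424  0.565]
ft_force [ 0.141 -1.069  0.076]
ft_torque [-0.006  0.032  0.063]
grip_width 0.086
{'camera_matrix': [[534.298, 0.0, 331.144], [0.0, 534.298, 235.558], [0.0, 0.0, 1.0]], 'R': [[0.822, -0.57, -0.004], [-0.393, -0.563, -0.727], [0.412, 0.599, -0.687]], 't': [-0.579, 0.25, 1.17]}
{'camera_matrix': [[439.272, 0.0, 319.614], [0.0, 439.272, 241.569], [0.0, 0.0, 1.0]], 'R': [[0.057, -0.998, 0.001], [-0.971, -0.056, -0.231], [0.231, 0.012, -0.973]], 't': [-0.154, 0.625, 0.973]}
```

View pics/a_scene.png

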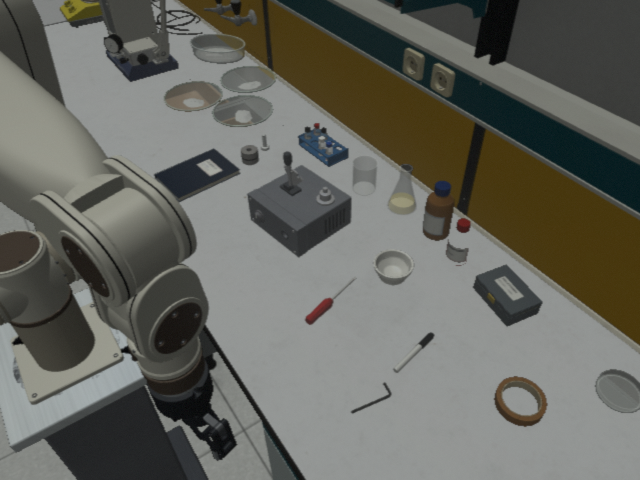

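View pics/a_top.png

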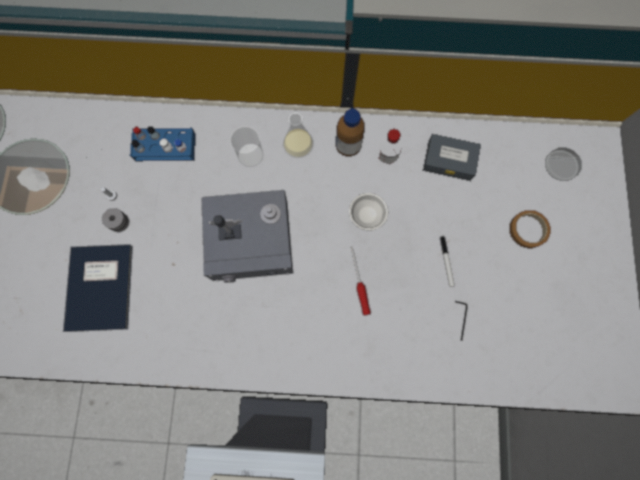

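Run:
```python
from h import *
print(proj("top",[0.14,-.48,.23]),proj("top",[0,0,0]),proj("top",[.14,-.48,0]))
def crop(n,x0,y0,x1,y1,s,out):
    p=cv2.imread(f"pics/a_{n}.png")[y0:y1,x0:x1];cv2.imwrite(f"pics/{out}.png",cv2.resize(p,None,fx=s,fy=s,interpolation=cv2.INTER_CUBIC))
crop("scene",240,140,370,260,6,"c1")
crop("scene",290,240,440,350,5,"c3")
crop("top",190,180,320,290,6,"c2")
crop("top",330,180,480,345,3,"c4")
D=np.load("pics/a_scene.npy");T=np.load("pics/a_top.npy")
for u,v in[(288,158),(320,310),(354,280),(300,210)]:print("s",u,v,px("scene",u,v,D).round(3))
for u,v in[(219,221),(363,299),(353,249),(250,250),(369,210)]:print("t",u,v,px("top",u,v,T).round(3))
```

```text
[508.3915503 503.7816184] [250.00372513 524.02961308] [465.99228381 468.45209816]
s 288 158 [0.631 0.083 0.205]
s 320 310 [ 0.507 -0.239  0.02 ]
s 354 280 [ 0.637 -0.195 -0.001]
s 300 210 [0.61  0.002 0.101]
t 219 221 [0.632 0.091 0.214]
t 363 299 [ 0.508 -0.231  0.023]
t 353 249 [ 0.635 -0.203  0.004]
t 250 250 [0.597 0.04  0.103]
t 369 210 [ 0.739 -0.24   0.01 ]
```

View pics/c1.png

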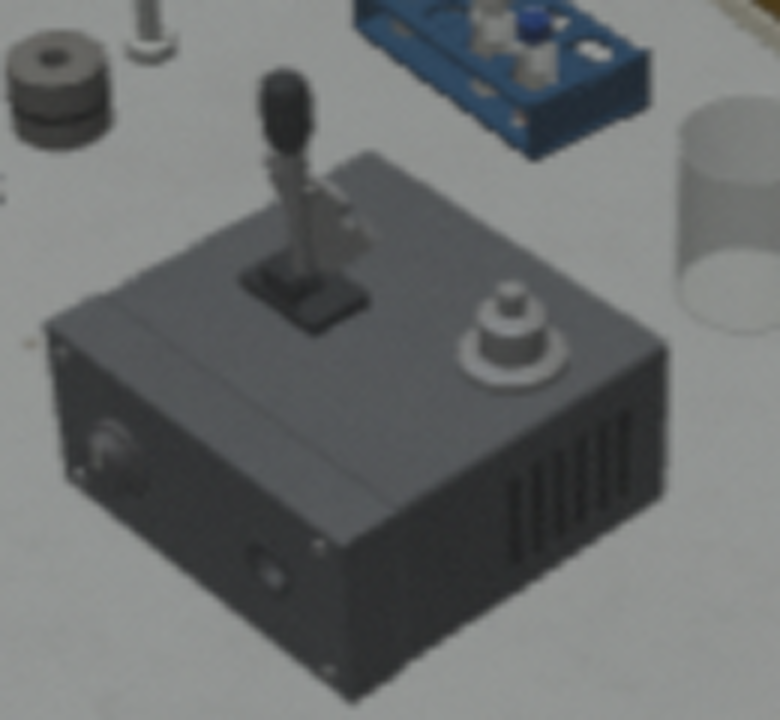

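View pics/c2.png

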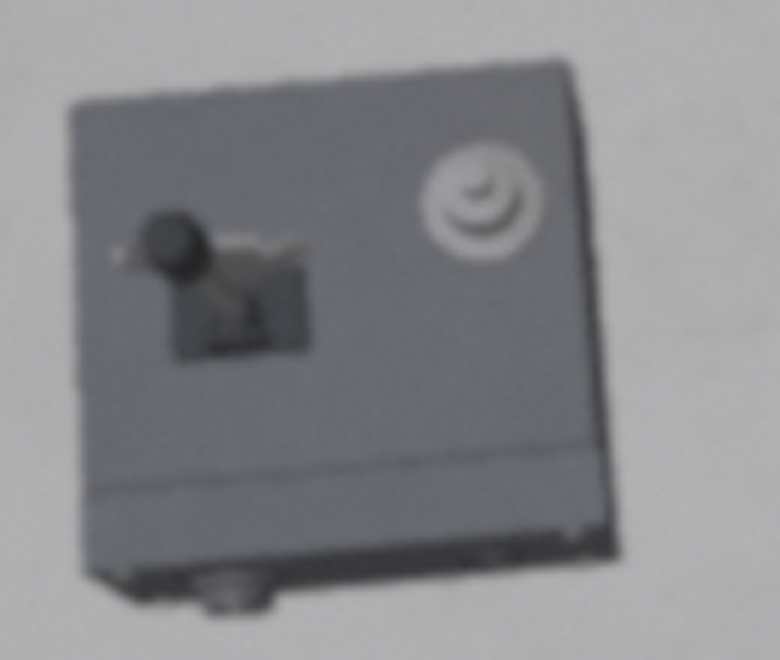

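View pics/c3.png

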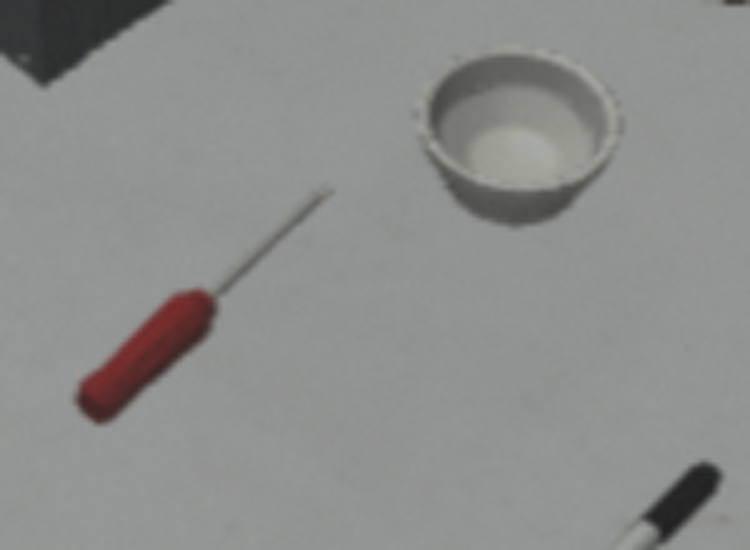

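View pics/c4.png

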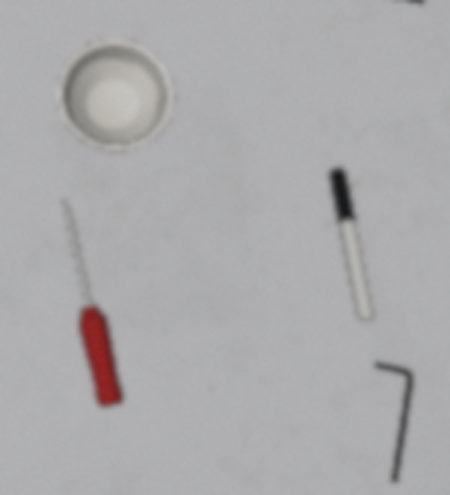

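```bash
cat >> h.py <<'E'
def tri(us,ut):
    from scipy.optimize import least_squares
    r=least_squares(lambda X:np.r_[proj("scene",X)-us,proj("top",X)-ut],[.6,0,.1]);return r.x,np.abs(r.fun).max()
def c(u,v,x0,y0,s): return np.array([x0+(u+.5)/s-.5,y0+(v+.5)/s-.5])
E
python3 - <<'E'
from h import *
from scipy.optimize import least_squares
s=lambda u,v:c(u,v,240,140,6)
t=lambda u,v:c(u,v,190,180,6)
L=[(-.095,-.1,.102),(-.095,.1,.102),(.095,-.1,.102),(.095,.1,.102)]
S=[s(345,545),s(48,328),s(666,345),s(370,152)]
T=[t(610,530),t(90,572),t(570,62),t(75,105)]
for a,b in zip(S,T): print("corner",tri(a,b))
Lx=L+[(-.095,-.1,0),(-.095,-.05,.056)]; Sx=S+[s(353,702),s(268,566)]
def W(p,l):
    cc,ss=np.cos(p[2]),np.sin(p[2]);return [p[0]+cc*l[0]-ss*l[1],p[1]+ss*l[0]+cc*l[1],l[2]]
f=lambda p:np.concatenate([proj("scene",W(p,l))-q for l,q in zip(Lx,Sx)]+[proj("top",W(p,l))-q for l,q in zip(L,T)])
r=least_squares(f,[.62,0.03,0]);print("drive",r.x,f(r.x).round(1))
ap=W(r.x,(-.095,-.05,.056));print("aperture",ap)
k,e=tri(s(287,112),t(178,240));print("knob",k,e)
p=r.x;d=k-np.array([p[0],p[1],0]);cc,ss=np.cos(p[2]),np.sin(p[2])
print("knob in drive",cc*d[0]+ss*d[1],-ss*d[0]+cc*d[1],k[2])
print("spindle",tri(s(512,290),t(480,180)))
s3=lambda u,v:c(u,v,290,240,5)
t4=lambda u,v:c(u,v,330,180,3)
tip,e=tri(s3(327,188),t4(65,200));print("tip",tip,e)
a,e=tri(s3(100,402),t4(110,402));print("butt",a,e)
a,e=tri(s3(202,298),t4(92,310));print("handlefront",a,e)
a,e=tri(s3(216,292),t4(92,307));print("blade start",a,e)
print("pivot base plate", tri(s(300,280),t(240,330)))
E
```

```text
corner (array([ 0.56231401, -0.05783933,  0.10086337]), np.float64(0.501402374302188))
corner (array([0.53420937, 0.13970639, 0.09614441]), np.float64(0.21268102175852732))
corner (array([ 0.7483535 , -0.02748917,  0.0984591 ]), np.float64(0.3761762852612378))
corner (array([0.71953155, 0.16724888, 0.09772114]), np.float64(0.3386444004572695))
drive [0.6405679  0.05469224 0.15079234] [-0.6  0.  -0.8 -1.3  1.3 -0.9  0.1 -1.4 -0.   3.1  0.2  0.1  0.4 -0.2
 -0.7  0.9  0.8 -0.6 -0.8 -0.3]
aperture [np.float64(0.5541570028851315), np.float64(-0.009011422492840857), 0.056]
knob [0.63894801 0.09624778 0.19417438] 0.7920784781575207
knob in drive 0.004641032788730336 0.04132732625066068 0.1941743775971342
spindle (array([ 0.68480317, -0.00170676,  0.14062393]), np.float64(0.16065191124084777))
tip [ 0.63931599 -0.1976419   0.01095802] 0.3938123239592528
butt [ 0.47571929 -0.24188585  0.0091379 ] 0.4157102817849818
handlefront [ 0.54714698 -0.22322853  0.015777  ] 0.34707143777814053
blade start [ 0.55183751 -0.22407431  0.0168062 ] 0.6022465164003279
pivot base plate (array([0.63034084, 0.08838355, 0.11176946]), np.float64(0.7700845560057132))
```

Run:
```python
from h import *
s=lambda u,v:c(u,v,240,140,6)
t=lambda u,v:c(u,v,190,180,6)
P=np.array([.6406,.0547,0]);yaw=.1508
Rz=np.array([[np.cos(yaw),-np.sin(yaw),0],[np.sin(yaw),np.cos(yaw),0],[0,0,1]])
for nm,a,b in[("basectr",(305,289),(243,308)),("base FR",(318,335),(310,350)),("base FL",(242,280),(178,360)),("knobtop",(284,72),(178,228))]:
    X,e=tri(s(*a),t(*b));print(nm,X.round(4),"drive",(Rz.T@(X-P)).round(4),round(e,2))
for n,sz in(("scene",(240,140,370,260)),("top",(190,180,320,290))):
    im=cv2.imread(f"pics/a_{n}.png");x0,y0,x1,y1=sz
    im=cv2.resize(im[y0:y1,x0:x1],None,fx=6,fy=6,interpolation=cv2.INTER_CUBIC)
    im=cv2.convertScaleAbs(im,alpha=1.8)
    pv=Rz@np.array([0.0,.035,.108])+P
    for th,col in((-.45,(0,0,255)),(0,(0,255,0)),(.08,(0,255,255)),(.45,(255,0,0))):
        pts=[]
        for r in(0,.108):
            q=proj(n,pv+Rz@np.array([0,np.sin(th)*r,np.cos(th)*r]));pts.append(tuple(int(v) for v in ((q-[x0,y0])+.5)*6))
        cv2.line(im,*pts,col,1)
    cv2.imwrite(f"pics/ov_{n}.png",im)
```

```text
basectr [0.6385 0.0912 0.1024] drive [0.0035 0.0364 0.1024] 0.68
base FR [0.6255 0.0636 0.1001] drive [-0.0136  0.011   0.1001] 0.13
base FL [0.6178 0.1139 0.1017] drive [-0.0136  0.0619  0.1017] 0.09
knobtop [0.6362 0.0906 0.2189] drive [0.001  0.0361 0.2189] 0.95
```

View pics/ov_scene.png

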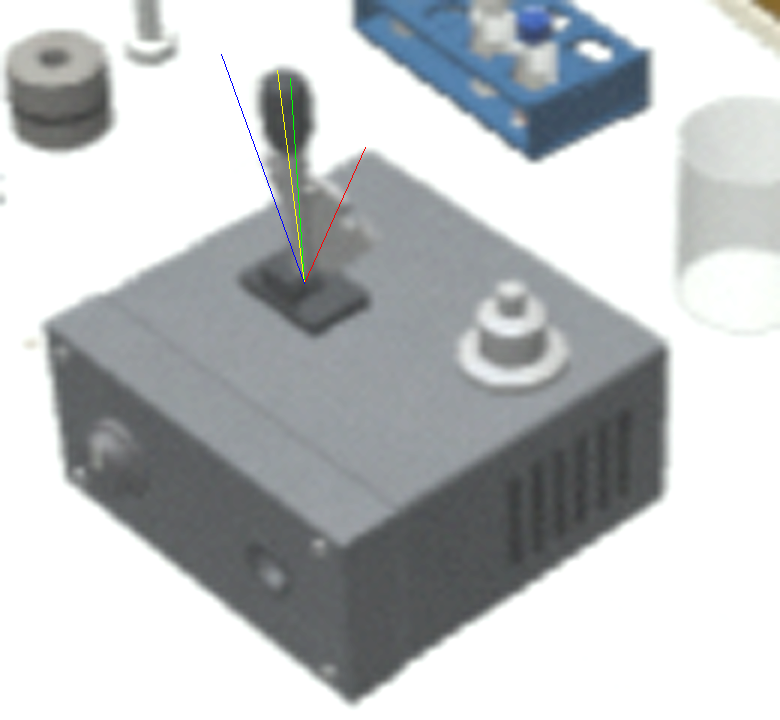

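View pics/ov_top.png

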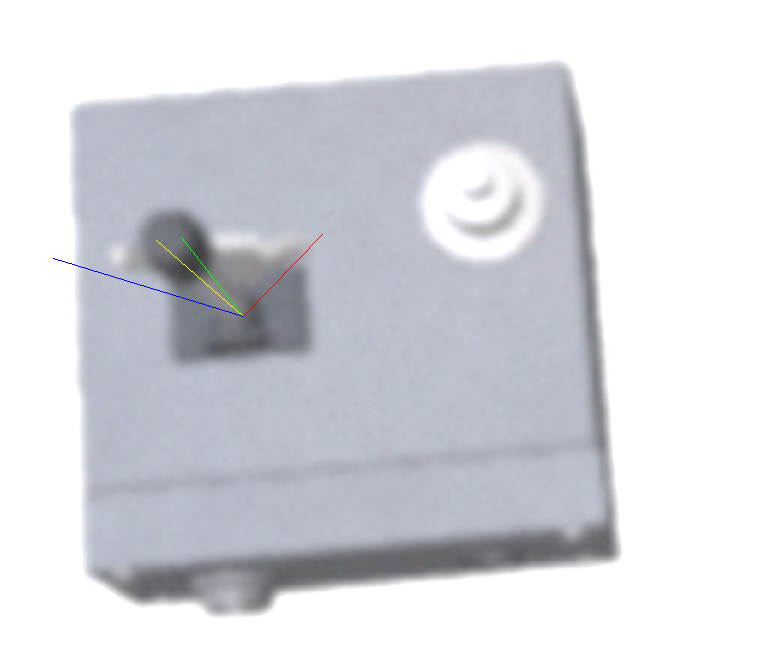

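Run:
```python
from h import *
from scipy.spatial.transform import Rotation as R
o=bot.get_obs();M=R.from_quat(o["tool_rot"]).as_matrix();print(M.round(3), np.degrees(np.arctan2(M[1,2],M[0,2])))
```

```text
[[-0.001  0.96   0.28 ]
 [ 0.002  0.28  -0.96 ]
 [-1.    -0.    -0.002]] -73.7409488704975
```

Call:
step_arm(series=[{"x":2.8,"y":2.8,"z":2,"jaw":0},{"x":5.6,"y":5.6,"z":2,"jaw":0},{"x":8.4,"y":8.4,"z":2,"jaw":0},{"x":11.2,"y":11.2,"z":2,"jaw":0},{"x":14,"y":14,"z":2,"jaw":0},{"x":16.8,"y":16.8,"z":2,"jaw":0},{"x":19.6,"y":19.6,"z":2,"jaw":0},{"x":22.4,"y":22.4,"z":2,"jaw":0},{"x":25.2,"y":25.2,"z":2,"jaw":0},{"x":28,"y":28,"z":2,"jaw":0}])

```text
$.series[0]: bad value
```

```bash
python3 -c "
from h import *
o=bot.get_obs();print(o['joint_pos'],o['eef_pos'],o['ft_force'],o['grip_width'])"
```

```text
[-1.28701537e+00  2.41373823e-01  3.86183018e-03  1.33519922e+00
 -1.70314222e-05  1.57080331e+00] [ 0.1398307  -0.47946147  0.23048501] [ 0.14134892 -1.06867817  0.07585124] 0.08560429430050169
```

Call:
step_arm(series=[{"x":2.8,"y":2.8,"z":2,"twist":0,"jaw":0},{"x":5.6,"y":5.6,"z":2,"twist":0,"jaw":0},{"x":8.4,"y":8.4,"z":2,"twist":0,"jaw":0},{"x":11.2,"y":11.2,"z":2,"twist":0,"jaw":0},{"x":14,"y":14,"z":2,"twist":0,"jaw":0},{"x":16.8,"y":16.8,"z":2,"twist":0,"jaw":0},{"x":19.6,"y":19.6,"z":2,"twist":0,"jaw":0},{"x":22.4,"y":22.4,"z":2,"twist":0,"jaw":0},{"x":25.2,"y":25.2,"z":2,"twist":0,"jaw":0},{"x":28,"y":28,"z":2,"twist":0,"jaw":0}])

```text
clock: 0.93
eef_pos: [0.4206, -0.1977, 0.2502]
tool_rot: [0.425, 0.566, -0.424, 0.565]
ft_force: [0.1, -1.5, 1.1]
grip_width: 0.0002
```

```bash
python3 -c "
from h import *
o=bot.get_obs();print(o['joint_pos'],o['eef_pos'],o['ft_force'],o['grip_width'])"
```

```text
[-4.40129696e-01  1.64324309e-01 -4.16183259e-02  1.36661812e+00
  1.29619380e-03  2.41755346e+00] [ 0.4206229  -0.19765288  0.25024927] [ 0.1322193  -1.53976247  1.13041142] 0.0002388084455709964
```

Call:
step_arm(series=[{"x":2.8,"y":3,"z":0,"twist":0,"jaw":0},{"x":5.6,"y":6,"z":0,"twist":0,"jaw":0},{"x":8.4,"y":9,"z":0,"twist":0,"jaw":0},{"x":11.2,"y":12,"z":0,"twist":0,"jaw":0},{"x":14,"y":15,"z":0,"twist":0,"jaw":0},{"x":16.8,"y":18,"z":0,"twist":0,"jaw":0},{"x":19.6,"y":21,"z":0,"twist":0,"jaw":0},{"x":21.5,"y":23,"z":0,"twist":0,"jaw":0},{"x":22.2,"y":23.8,"z":0,"twist":0,"jaw":0},{"x":22.2,"y":23.8,"z":0,"twist":0,"jaw":0}])

```text
clock: 1.77
eef_pos: [0.6436, 0.0431, 0.2481]
tool_rot: [0.423, 0.568, -0.423, 0.565]
ft_force: [-0.7, -0.5, -0.4]
grip_width: -0.0004
```

```bash
python3 -c "
from h import *
snap('b')
o=bot.get_obs();print(o['joint_pos'],o['eef_pos'],o['ft_force'],o['grip_width'])
a=cv2.imread('pics/b_scene.png')[60:260,200:400];b=cv2.imread('pics/b_top.png')[130:330,150:350]
cv2.imwrite('pics/b.png',cv2.resize(np.hstack([a,b]),None,fx=2,fy=2))
"
```

```text
[6.20803326e-02 5.39294780e-01 4.93494115e-01 1.52816492e+00
 1.56188035e-03 2.91909367e+00] [0.64212829 0.04038977 0.24916035] [-0.19531007 -0.43300689  0.59872875] -0.00011633839644523444
```

View pics/b.png

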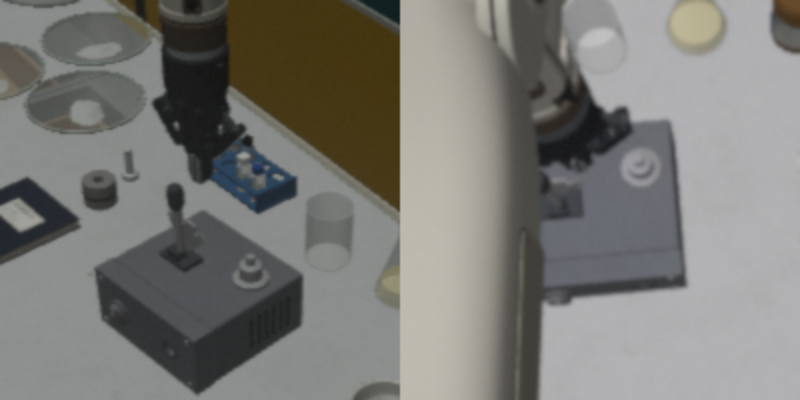

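Call:
step_arm(series=[{"x":0.0,"y":-0.1,"z":-2,"twist":0,"jaw":0},{"x":0,"y":-0.1,"z":-4,"twist":0,"jaw":0},{"x":0,"y":-0.1,"z":-6,"twist":0,"jaw":0},{"x":0,"y":-0.1,"z":-6.8,"twist":0,"jaw":0},{"x":0,"y":-0.1,"z":-6.8,"twist":0,"jaw":0},{"x":-0.2,"y":1,"z":-6.8,"twist":0,"jaw":0},{"x":-0.4,"y":2,"z":-6.8,"twist":0,"jaw":0},{"x":-0.5,"y":2.8,"z":-6.8,"twist":0,"jaw":0},{"x":-0.5,"y":2.8,"z":-6.8,"twist":0,"jaw":0}])

```text
clock: 2.62
eef_pos: [0.6375, 0.0708, 0.1828]
tool_rot: [0.424, 0.567, -0.423, 0.566]
ft_force: [0.1, 0.2, 0.8]
grip_width: 0.0002
```

```bash
python3 -c "
from h import *
snap('c')
o=bot.get_obs();print(o['joint_pos'],o['eef_pos'],o['ft_force'],o['grip_width'])
a=cv2.imread('pics/c_scene.png')[100:250,220:370]
cv2.imwrite('pics/c.png',cv2.resize(a,None,fx=4,fy=4,interpolation=2))
"
```

```text
[1.07789730e-01 5.49075339e-01 3.37357224e-01 1.36047649e+00
 1.55758494e-03 2.96315731e+00] [0.63745566 0.06945401 0.18216194] [ 0.49014555  0.02142937 -0.64768867] 0.00017861698452685564
```

View pics/c.png

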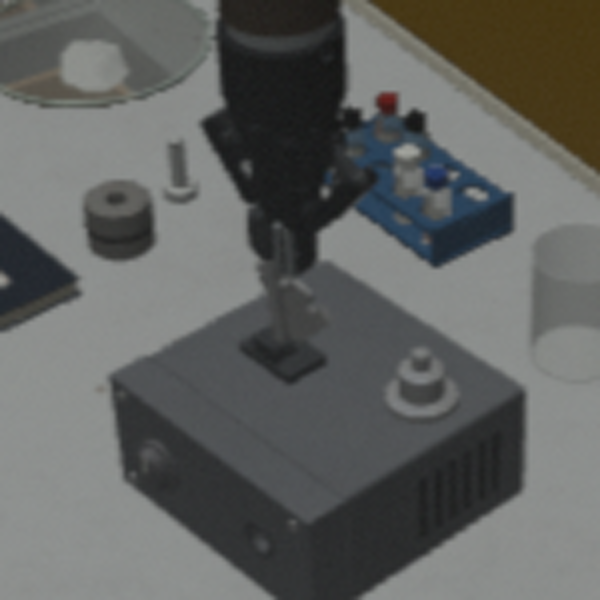

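Call:
step_arm(series=[{"x":-0.1,"y":0.6,"z":0,"twist":0,"jaw":0},{"x":-0.2,"y":1.2,"z":0,"twist":0,"jaw":0},{"x":-0.3,"y":1.8,"z":0,"twist":0,"jaw":0},{"x":-0.3,"y":2.2,"z":0,"twist":0,"jaw":0},{"x":-0.4,"y":2.6,"z":0,"twist":0,"jaw":0},{"x":-0.4,"y":3,"z":0,"twist":0,"jaw":0},{"x":-0.4,"y":3,"z":0,"twist":0,"jaw":0}])

```text
clock: 3.3
eef_pos: [0.6333, 0.1004, 0.1821]
tool_rot: [0.423, 0.567, -0.423, 0.566]
ft_force: [0.1, 0.3, 0.4]
grip_width: 0.0001
```

```bash
python3 -c "
from h import *
snap('d')
o=bot.get_obs();print(o['joint_pos'],o['eef_pos'],o['ft_force'],o['grip_width'])
a=cv2.imread('pics/d_scene.png')[100:250,220:370]
cv2.imwrite('pics/d.png',cv2.resize(a,None,fx=4,fy=4,interpolation=2))
"
```

```text
[1.55335397e-01 5.49089381e-01 3.37255184e-01 1.36036190e+00
 1.42638764e-03 3.01031102e+00] [0.63343715 0.0996325  0.18211365] [ 0.13322736 -0.21491048 -0.26089228] 0.00031254288949660904
```

View pics/d.png

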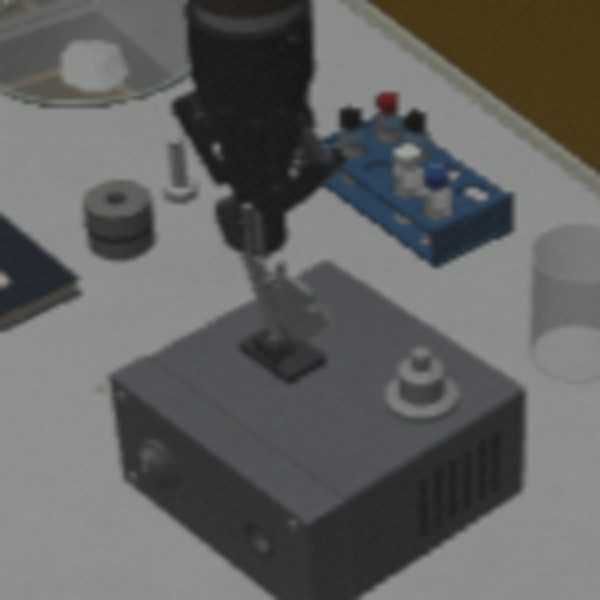

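Call:
step_arm(series=[{"x":0,"y":0.3,"z":0,"twist":0,"jaw":0},{"x":0,"y":0.3,"z":0,"twist":0,"jaw":0},{"x":0.2,"y":-1,"z":0,"twist":0,"jaw":0},{"x":0.5,"y":-3.5,"z":0,"twist":0,"jaw":0},{"x":0.5,"y":-6,"z":3,"twist":0,"jaw":0},{"x":0.0,"y":-9,"z":7,"twist":0,"jaw":0},{"x":-1,"y":-12,"z":7,"twist":0,"jaw":0},{"x":-2,"y":-15,"z":7,"twist":0,"jaw":0},{"x":-4,"y":-18,"z":7,"twist":0,"jaw":0},{"x":-6,"y":-21,"z":7,"twist":0,"jaw":0}])

```text
clock: 4.23
eef_pos: [0.5728, -0.113, 0.2523]
tool_rot: [0.424, 0.566, -0.424, 0.566]
ft_force: [0.9, -0.7, 0.8]
grip_width: 0.0
```

```bash
python3 -c "
from h import *
snap('e')
o=bot.get_obs();print(o['joint_pos'],o['eef_pos'],o['ft_force'],o['grip_width'])
a=cv2.imread('pics/e_scene.png')[130:255,240:365];b=cv2.imread('pics/e_top.png')[175:300,190:315]
cv2.imwrite('pics/e.png',cv2.convertScaleAbs(cv2.resize(np.hstack([a,b]),None,fx=3,fy=3,interpolation=2),alpha=1.5))
"
```

```text
[-1.99619376e-01  4.02933503e-01  2.88289577e-01  1.45856461e+00
 -1.22568705e-03  2.66278632e+00] [ 0.57056595 -0.1158129   0.25276939] [ 0.23835268  0.47868637 -0.12016701] 0.0001734199964078371
```

View pics/e.png

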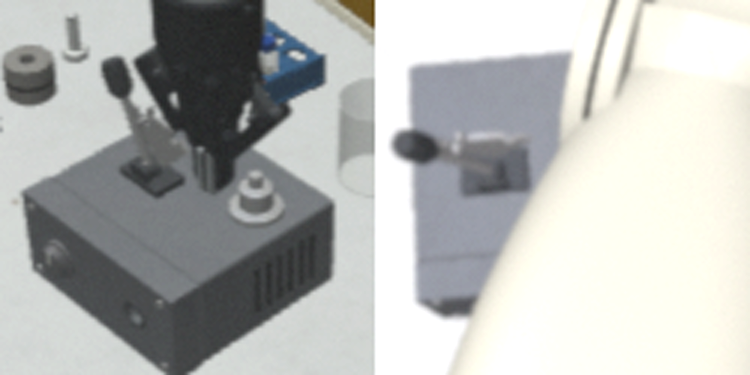

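View pics/e_top.png

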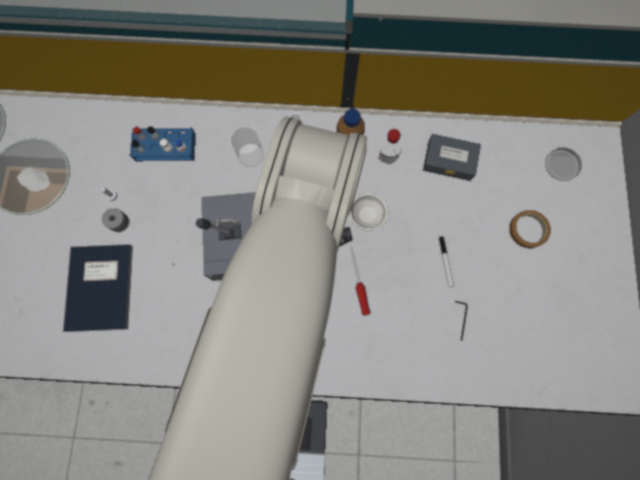

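Call:
step_arm(series=[{"x":-1.5,"y":-3,"z":-1,"twist":-1.2,"jaw":5.5},{"x":-3,"y":-6,"z":-3,"twist":-1.2,"jaw":5.5},{"x":-4.5,"y":-9,"z":-5,"twist":-1.2,"jaw":5.5},{"x":-5.5,"y":-11.5,"z":-7,"twist":-1.2,"jaw":5.5},{"x":-5.5,"y":-11.5,"z":-10,"twist":-1.2,"jaw":5.5},{"x":-5.5,"y":-11.5,"z":-13,"twist":-1.2,"jaw":5.5},{"x":-5.5,"y":-11.5,"z":-16,"twist":-1.2,"jaw":5.5},{"x":-5.5,"y":-11.5,"z":-18.5,"twist":-1.2,"jaw":5.5},{"x":-5.5,"y":-11.5,"z":-18.5,"twist":-1.2,"jaw":5.5}])

```text
clock: 5.08
eef_pos: [0.5115, -0.2295, 0.0622]
tool_rot: [0.43, 0.564, -0.433, 0.556]
ft_force: [-1.1, -0.0, -0.5]
grip_width: 0.0551
```

```bash
python3 -c "
from h import *
from scipy.spatial.transform import Rotation as R
snap('f')
o=bot.get_obs();M=R.from_quat(o['tool_rot']).as_matrix();print(o['eef_pos'],o['ft_force'],o['grip_width'],np.degrees(np.arctan2(M[1,2],M[0,2])))
a=cv2.imread('pics/f_scene.png')[230:355,270:395];b=cv2.imread('pics/f_top.png')[220:345,300:425]
cv2.imwrite('pics/f.png',cv2.convertScaleAbs(cv2.resize(np.hstack([a,b]),None,fx=3,fy=3,interpolation=2),alpha=1.3))
"
```

```text
[ 0.51503928 -0.23079236  0.067337  ] [ 0.59691668 -0.60476947  0.54448253] 0.05492007850420173 -75.21250983472447
```

View pics/f.png

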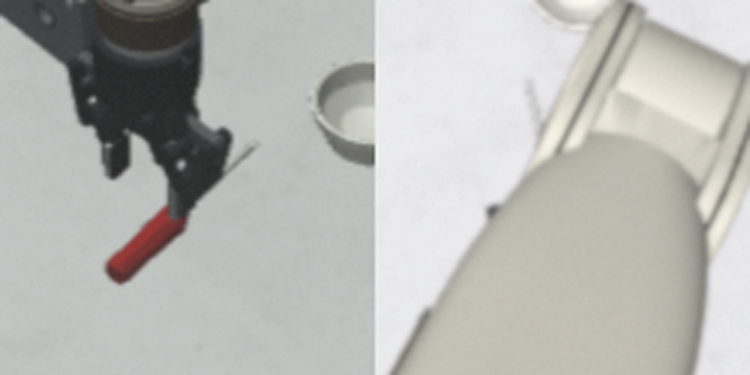

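Call:
step_arm(series=[{"x":0,"y":0,"z":-2,"twist":0,"jaw":5.5},{"x":0,"y":0,"z":-4,"twist":0,"jaw":5.5},{"x":0,"y":0,"z":-5.5,"twist":0,"jaw":5.5},{"x":0,"y":0,"z":-6.2,"twist":0,"jaw":5.5},{"x":0,"y":0,"z":-6.2,"twist":0,"jaw":5.5},{"x":0,"y":0,"z":-6.2,"twist":0,"jaw":5.5}])

```text
clock: 5.68
eef_pos: [0.5163, -0.2313, 0.0069]
tool_rot: [0.431, 0.561, -0.432, 0.56]
ft_force: [0.2, -0.0, 0.6]
grip_width: 0.0553
```

```bash
python3 -c "
from h import *
snap('g')
o=bot.get_obs();print(o['eef_pos'],o['ft_force'],o['grip_width'])
a=cv2.imread('pics/g_scene.png')[230:355,270:395]
cv2.imwrite('pics/g.png',cv2.convertScaleAbs(cv2.resize(a,None,fx=4,fy=4,interpolation=2),alpha=1.5))
"
```

```text
[ 0.51662592 -0.2314861   0.00726973] [-0.80772408  0.54482974  0.3744368 ] 0.05495072542389118
```

View pics/g.png

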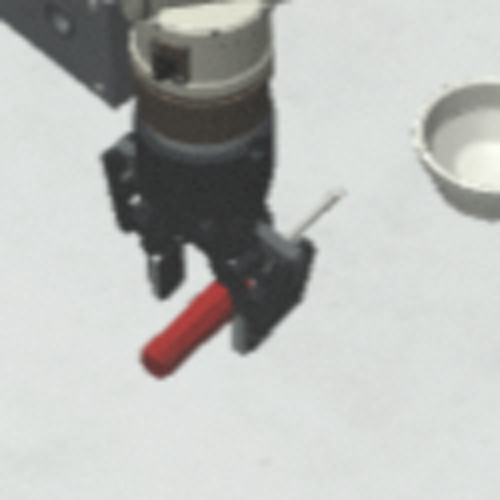

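Call:
step_arm(series=[{"x":0,"y":0,"z":-0.2,"twist":0,"jaw":5.5},{"x":0,"y":0,"z":-0.2,"twist":0,"jaw":1.5},{"x":0,"y":0,"z":-0.2,"twist":0,"jaw":1.5},{"x":0,"y":0,"z":-0.2,"twist":0,"jaw":1.5},{"x":0,"y":0,"z":-0.2,"twist":0,"jaw":1.5},{"x":0,"y":0,"z":-0.2,"twist":0,"jaw":1.5},{"x":0,"y":0,"z":-0.2,"twist":0,"jaw":1.5}])

```text
clock: 6.37
eef_pos: [0.517, -0.2315, 0.006]
tool_rot: [0.431, 0.56, -0.432, 0.56]
ft_force: [-0.7, 1.1, 5.9]
grip_width: 0.022
```

Call:
step_arm(series=[{"x":0,"y":0,"z":2,"twist":0,"jaw":1.5},{"x":-1,"y":0,"z":5,"twist":0,"jaw":1.5},{"x":-4,"y":2,"z":7,"twist":-2,"jaw":1.5},{"x":-7,"y":4,"z":7,"twist":-4,"jaw":1.5},{"x":-10,"y":6.5,"z":7,"twist":-6.2,"jaw":1.5},{"x":-12,"y":9.5,"z":7,"twist":-6.2,"jaw":1.5},{"x":-12.9,"y":13,"z":7,"twist":-6.2,"jaw":1.5},{"x":-12.9,"y":16.5,"z":7,"twist":-6.2,"jaw":1.5},{"x":-12.9,"y":19.7,"z":7,"twist":-6.2,"jaw":1.5},{"x":-12.9,"y":19.7,"z":7,"twist":-6.2,"jaw":1.5}])

```text
clock: 7.2
eef_pos: [0.387, -0.0303, 0.0759]
tool_rot: [0.459, 0.538, -0.459, 0.537]
ft_force: [-0.4, -0.8, 0.1]
grip_width: 0.0222
```

```bash
python3 -c "
from h import *
from scipy.spatial.transform import Rotation as R
snap('i')
o=bot.get_obs();M=R.from_quat(o['tool_rot']).as_matrix();print(o['eef_pos'],o['ft_force'],o['grip_width'],np.degrees(np.arctan2(M[1,2],M[0,2])),o['joint_pos'])
a=cv2.imread('pics/i_scene.png')[180:300,220:380]
cv2.imwrite('pics/i.png',cv2.convertScaleAbs(cv2.resize(a,None,fx=5,fy=5,interpolation=2),alpha=1.5))
"
```

```text
[ 0.38781635 -0.03368663  0.0759404 ] [ 0.38603957 -0.46928232 -0.86851887] 0.022056786647936148 -81.21165576296177 [-8.50348415e-02  1.72813968e-01 -5.26478379e-01  8.72087423e-01
 -2.06502465e-03  2.90317386e+00]
```

View pics/i.png

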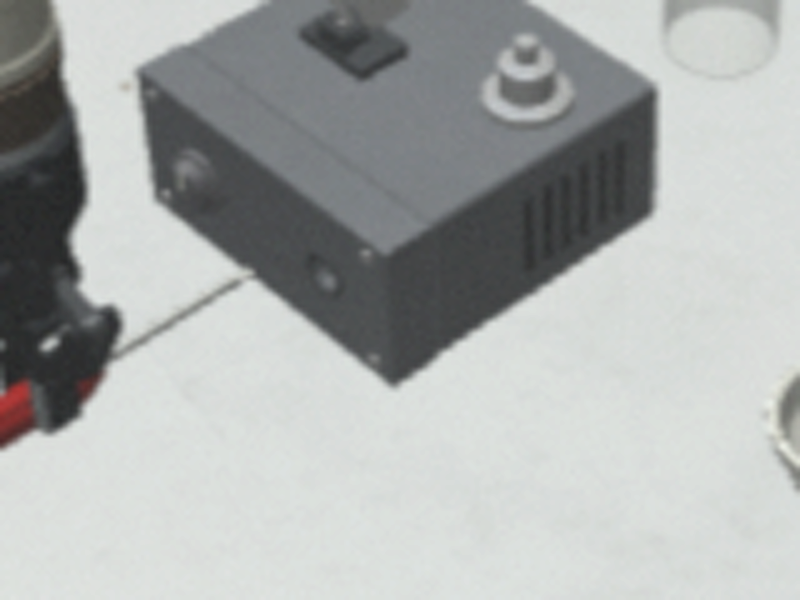

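View pics/i_top.png

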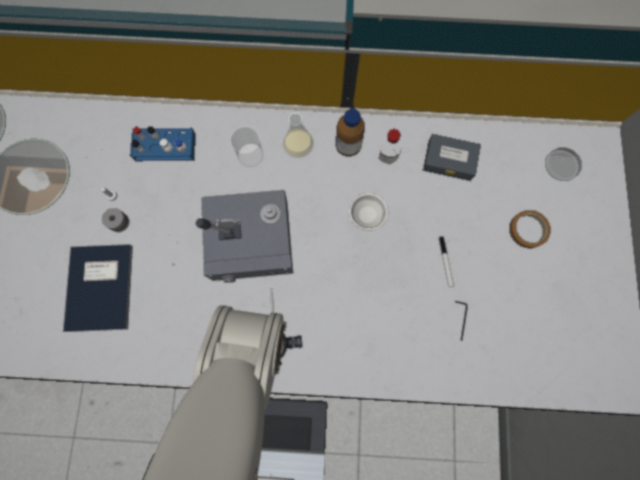

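```bash
python3 -c "
from h import *
a=cv2.imread('pics/i_scene.png')[215:265,235:305]
b=cv2.imread('pics/i_top.png')[260:320,240:300]
a=cv2.convertScaleAbs(cv2.resize(a,None,fx=10,fy=10,interpolation=2),alpha=2)
cv2.imwrite('pics/i2.png',a)
cv2.imwrite('pics/i3.png',cv2.convertScaleAbs(cv2.resize(b,None,fx=10,fy=10,interpolation=2),alpha=1.3))
"
```

```text
(no output)
```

View pics/i2.png

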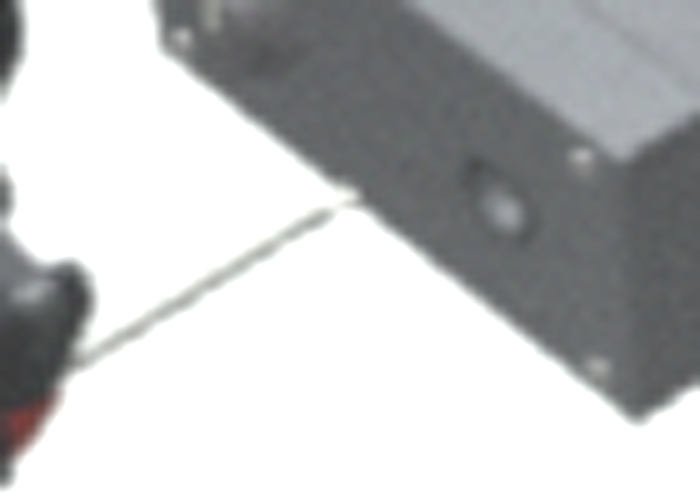

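View pics/i3.png

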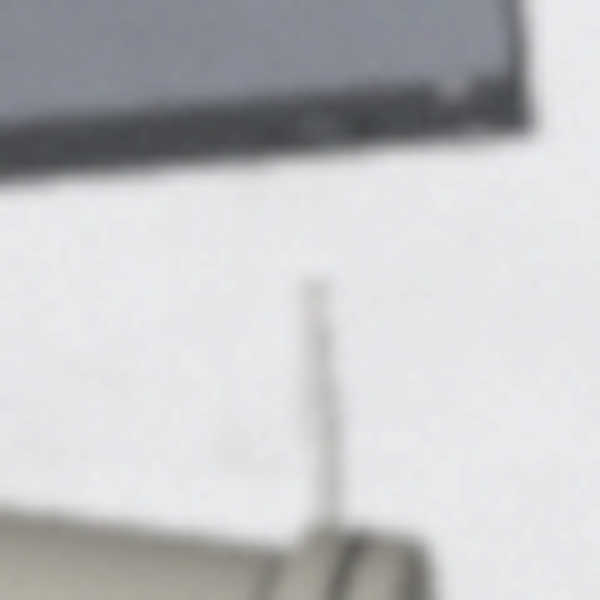

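```bash
cat > m.py <<'E'
from h import *
yaw=.1508;ex=np.array([np.cos(yaw),np.sin(yaw),0]);ey=np.array([-ex[1],ex[0],0])
A=np.array([.5542,-.009,.056])
def rel(X):
    d=X-A;return [round(1000*float(v),1) for v in (d@ex,d@ey,d[2])]
E
python3 - <<'E'
from m import *
s=lambda u,v:c(u,v,235,215,10)
t=lambda u,v:c(u,v,240,260,10)
X,e=tri(s(352,200),t(315,280));print("tip",X,e,rel(X))
H,e=tri(s(500,201),t(325,127));print("hole",H,e,rel(H)); print(proj("scene",A),s(500,201),proj("top",A),t(325,127))
# intersect of blade line: choose blade point in scene, top at matching along
import scipy.optimize as so
# fit direction: yaw,pitch so proj of tip-0.06*dir lies on lines
def f(p):
    d=np.array([np.cos(p[1])*np.cos(p[0]),np.cos(p[1])*np.sin(p[0]),np.sin(p[1])]);o=[]
    for n,a,b in(("scene",s(352,200),s(85,360)),("top",t(315,280),t(333,525))):
        q=proj(n,X-.06*d);v=(b-a)/np.linalg.norm(b-a);w=q-a;o.append(v[0]*w[1]-v[1]*w[0])
    return o
r=so.least_squares(f,[.15,0]);print(np.degrees(r.x),r.fun)
E
```

```text
tip [ 0.5145955  -0.01166687  0.07828756] 0.9767938882314411 [-39.6, 3.3, 22.3]
hole [ 0.55557225 -0.00854004  0.05304161] 0.378700430013339 [1.4, 0.2, -3.0]
[284.48479849 234.02787573] [284.55 234.65] [271.90813523 272.95664746] [272.05 272.25]
[10.21699682 -3.12761067] [-1.95399252e-14  3.81916720e-14]
```

Call:
step_arm(series=[{"x":0,"y":-0.1,"z":-1,"twist":-0.5,"jaw":1.5},{"x":0,"y":-0.3,"z":-2,"twist":-1,"jaw":1.5},{"x":0,"y":-0.3,"z":-2.5,"twist":-1,"jaw":1.5},{"x":0.8,"y":-0.2,"z":-2.5,"twist":-1,"jaw":1.5},{"x":1.8,"y":0.0,"z":-2.5,"twist":-1,"jaw":1.5},{"x":1.8,"y":0.0,"z":-2.5,"twist":-1,"jaw":1.5},{"x":1.8,"y":0.0,"z":-2.5,"twist":-1,"jaw":1.5},{"x":1.8,"y":0.0,"z":-2.5,"twist":-1,"jaw":1.5}])

```text
clock: 7.97
eef_pos: [0.4063, -0.0338, 0.0512]
tool_rot: [0.464, 0.532, -0.466, 0.533]
ft_force: [-0.9, -0.3, -1.0]
grip_width: 0.0218
```

```bash
cat >> m.py <<'E'
def look(tag):
    from scipy.spatial.transform import Rotation as R
    snap(tag)
    o=bot.get_obs();M=R.from_quat(o['tool_rot']).as_matrix();print(o['eef_pos'],o['ft_force'],o['grip_width'],np.degrees(np.arctan2(M[1,2],M[0,2])))
    a=cv2.imread(f'pics/{tag}_scene.png')[210:270,230:310]
    b=cv2.imread(f'pics/{tag}_top.png')[255:315,235:315]
    cv2.imwrite(f'pics/{tag}s.png',cv2.convertScaleAbs(cv2.resize(a,None,fx=10,fy=10,interpolation=2),alpha=2))
    cv2.imwrite(f'pics/{tag}t.png',cv2.convertScaleAbs(cv2.resize(b,None,fx=10,fy=10,interpolation=2),alpha=1.3))
s=lambda u,v:c(u,v,230,210,10)
t=lambda u,v:c(u,v,235,255,10)
E
python3 -c "
from m import *
look('j')"
```

```text
[ 0.40572544 -0.03370102  0.051069  ] [ 0.02065334  0.0544707  -0.02905673] 0.02177641322211495 -82.20940111696702
```

View pics/js.png

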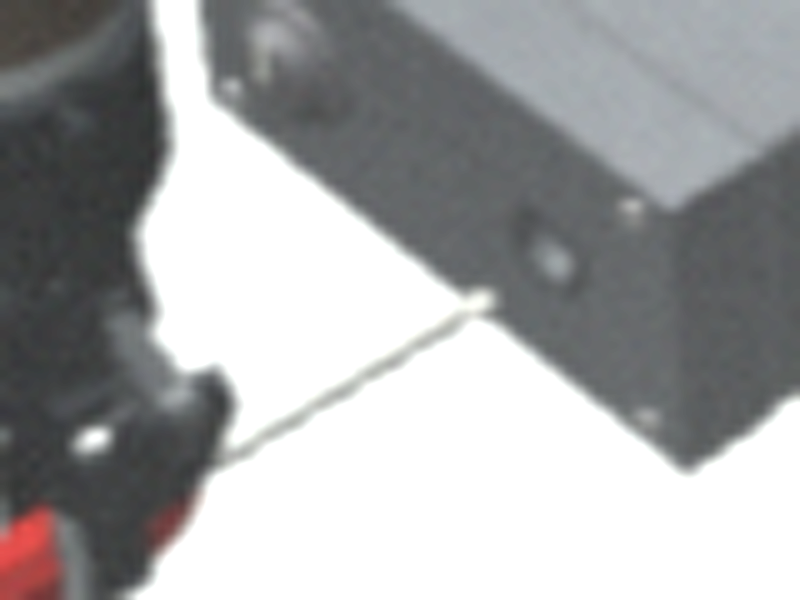

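View pics/jt.png

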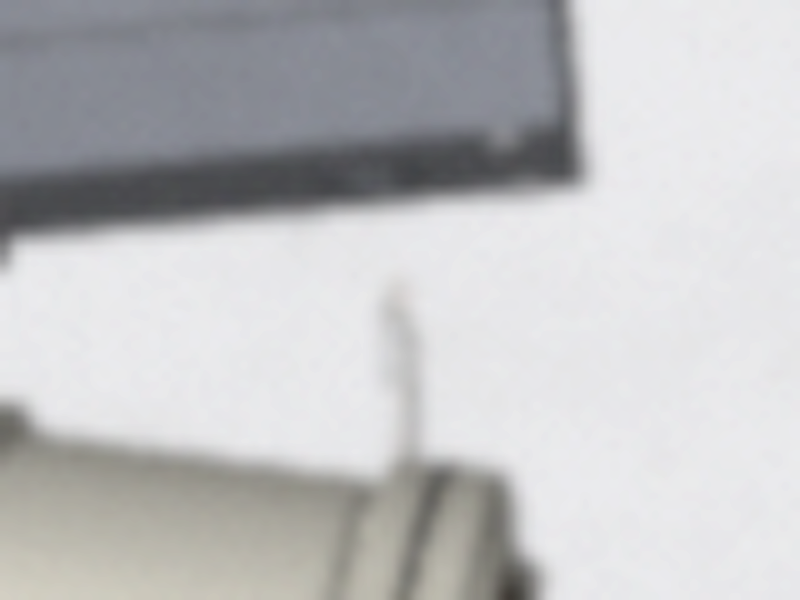

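```bash
python3 -c "
from m import *
X,e=tri(s(490,298),t(396,285));print('tip',X,e,rel(X))
H,e=tri(s(550,251),t(375,177));print('hole',H,e,rel(H))
# predicted pixels of tip line: tip moved along ex to the hole plane
for k in(0,.01,.02,.026): print(k,(proj('scene',X+k*ex)-[230,210])*10+4.5,(proj('top',X+k*ex)-[235,255])*10+4.5)
"
```

```text
tip [ 0.531227   -0.01652474  0.05557091] 0.3578626614979612 [-23.8, -4.0, -0.4]
hole [ 0.55557225 -0.00854004  0.05304161] 0.378700430013339 [1.4, 0.2, -3.0]
0 [486.42137339 298.77807882] [397.488826   281.88988156]
0.01 [517.24801267 279.8294673 ] [394.53798996 240.20627918]
0.02 [547.84761748 261.02041001] [391.60014075 198.70612922]
0.026 [566.0994449  249.80132174] [389.84362929 173.89359325]
```

Call:
step_arm(series=[{"x":0,"y":0.2,"z":-0.1,"twist":0,"jaw":1.5},{"x":0,"y":0.4,"z":-0.2,"twist":0,"jaw":1.5},{"x":0.5,"y":0.5,"z":-0.2,"twist":0,"jaw":1.5},{"x":1.0,"y":0.55,"z":-0.2,"twist":0,"jaw":1.5},{"x":1.5,"y":0.63,"z":-0.2,"twist":0,"jaw":1.5},{"x":1.8,"y":0.68,"z":-0.2,"twist":0,"jaw":1.5},{"x":1.8,"y":0.68,"z":-0.2,"twist":0,"jaw":1.5}])

```text
clock: 8.65
eef_pos: [0.4251, -0.0268, 0.0492]
tool_rot: [0.464, 0.532, -0.465, 0.533]
ft_force: [0.9, 0.8, -0.0]
grip_width: 0.0219
```

```bash
python3 -c "
from m import *
look('k')"
```

```text
[ 0.4238139  -0.02686861  0.0489845 ] [-0.19905966 -0.21143918 -0.52114137] 0.02183041249326218 -82.20127003524676
```

View pics/ks.png

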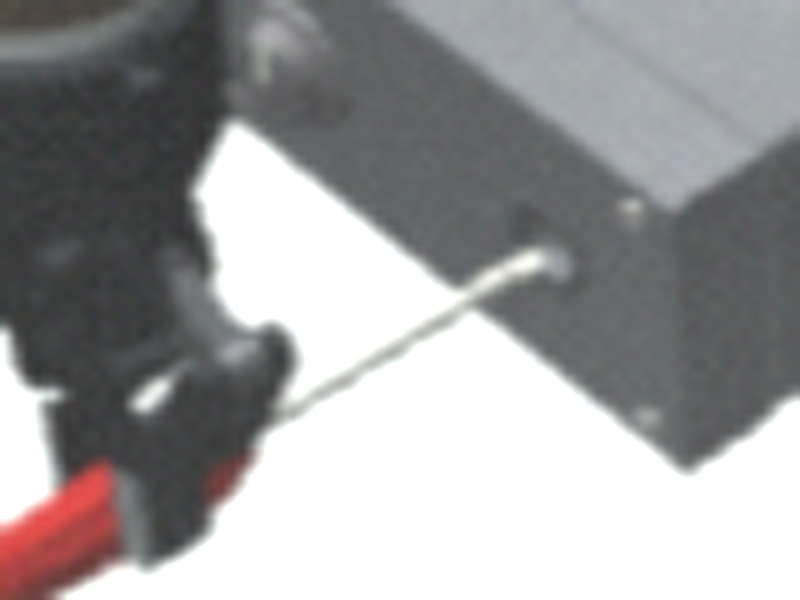

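View pics/kt.png

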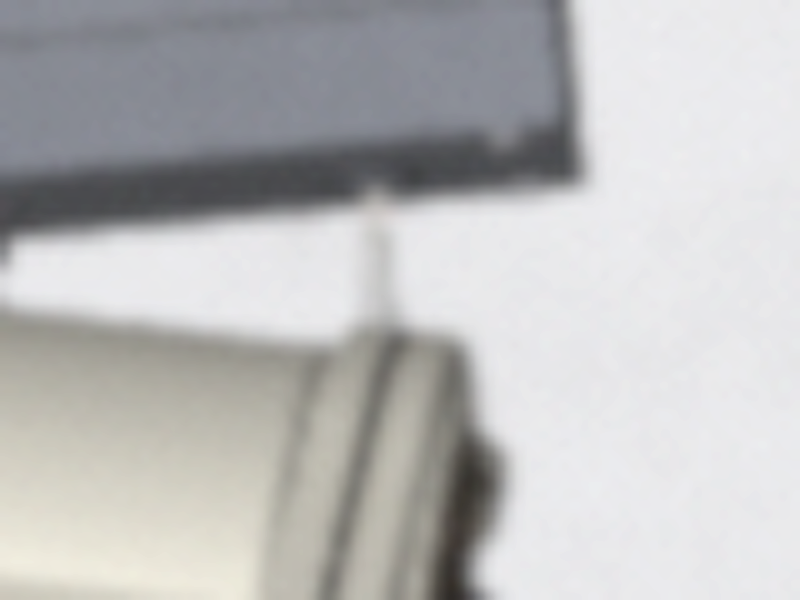

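```bash
python3 -c "
from m import *
X,e=tri(s(545,257),t(376,188));print('tip',X,e,rel(X))
"
```

```text
tip [ 0.55333326 -0.00903848  0.05242959] 0.23919442697098248 [-0.9, 0.1, -3.6]
```

Call:
step_arm(series=[{"x":0.4,"y":0.06,"z":0,"twist":0,"jaw":1.5},{"x":0.8,"y":0.12,"z":0,"twist":0,"jaw":1.5},{"x":1.2,"y":0.18,"z":0,"twist":0,"jaw":1.5},{"x":1.6,"y":0.24,"z":0,"twist":0,"jaw":1.5},{"x":1.6,"y":0.24,"z":0,"twist":0,"jaw":1.5},{"x":1.6,"y":0.24,"z":0,"twist":0,"jaw":1.5}])

```text
clock: 9.25
eef_pos: [0.4401, -0.0244, 0.0489]
tool_rot: [0.464, 0.533, -0.466, 0.533]
ft_force: [-0.1, -0.4, -0.6]
grip_width: 0.0223
```

```bash
python3 -c "
from m import *
look('l')"
```

```text
[ 0.43958694 -0.02444404  0.04887898] [-0.05202327 -0.30090909 -0.52643698] 0.022119352456192804 -82.2002838731149
```

View pics/ls.png

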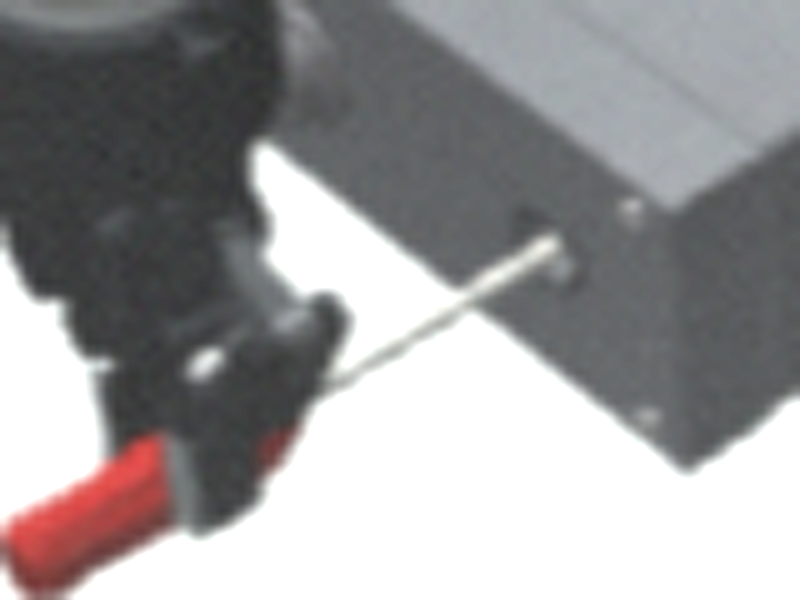

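Call:
step_arm(series=[{"x":0.2,"y":0.03,"z":0,"twist":0,"jaw":1.5},{"x":0.4,"y":0.06,"z":0,"twist":0,"jaw":1.5},{"x":0.5,"y":0.08,"z":0,"twist":0,"jaw":1.5},{"x":0.5,"y":0.08,"z":0,"twist":0,"jaw":1.5},{"x":0.5,"y":0.08,"z":0,"twist":0,"jaw":1.5}])

```text
clock: 9.77
eef_pos: [0.4447, -0.0236, 0.0489]
tool_rot: [0.464, 0.533, -0.466, 0.533]
ft_force: [0.3, 0.2, 0.2]
grip_width: 0.022
```

Call:
step_arm(series=[{"x":0.2,"y":0.03,"z":0,"twist":0,"jaw":1.5},{"x":0.3,"y":0.05,"z":0,"twist":0,"jaw":1.5},{"x":0.3,"y":0.05,"z":0,"twist":0,"jaw":1.5},{"x":0.3,"y":0.05,"z":0,"twist":0,"jaw":1.5}])

```text
clock: 10.1
eef_pos: [0.4478, -0.0232, 0.0489]
tool_rot: [0.464, 0.533, -0.466, 0.533]
ft_force: [0.0, 1.0, -0.6]
grip_width: 0.022
```

Call:
step_arm(series=[{"x":0.2,"y":0.03,"z":0,"twist":0,"jaw":1.5},{"x":0.3,"y":0.05,"z":0,"twist":0,"jaw":1.5},{"x":0.3,"y":0.05,"z":0,"twist":0,"jaw":1.5},{"x":0.3,"y":0.05,"z":0,"twist":0,"jaw":1.5}])

```text
clock: 10.43
eef_pos: [0.4508, -0.0226, 0.0489]
tool_rot: [0.464, 0.533, -0.466, 0.533]
ft_force: [0.1, -0.7, 0.7]
grip_width: 0.0221
```

Call:
step_arm(series=[{"x":0.2,"y":0.03,"z":0,"twist":0,"jaw":1.5},{"x":0.2,"y":0.03,"z":0,"twist":0,"jaw":1.5},{"x":0.2,"y":0.03,"z":0,"twist":0,"jaw":1.5}])

```text
clock: 10.68
eef_pos: [0.453, -0.0223, 0.0489]
tool_rot: [0.464, 0.533, -0.466, 0.533]
ft_force: [-0.1, -0.1, -1.0]
grip_width: 0.0219
```

Call:
step_arm(series=[{"x":0.2,"y":0.03,"z":0,"twist":0,"jaw":1.5},{"x":0.2,"y":0.03,"z":0,"twist":0,"jaw":1.5},{"x":0.2,"y":0.03,"z":0,"twist":0,"jaw":1.5}])

```text
clock: 10.93
eef_pos: [0.4546, -0.022, 0.0487]
tool_rot: [0.464, 0.533, -0.466, 0.533]
ft_force: [-1.6, -0.1, -1.6]
grip_width: 0.022
```

```bash
python3 -c "
from m import *
look('n')
a=cv2.imread('pics/n_scene.png')[200:350,170:320]
cv2.imwrite('pics/n.png',cv2.convertScaleAbs(cv2.resize(a,None,fx=4,fy=4,interpolation=2),alpha=1.6))"
```

```text
[ 0.45462525 -0.02201754  0.04874257] [-1.79860647 -0.70597338 -0.47498275] 0.021986540984327903 -82.19340951884224
```

View pics/n.png

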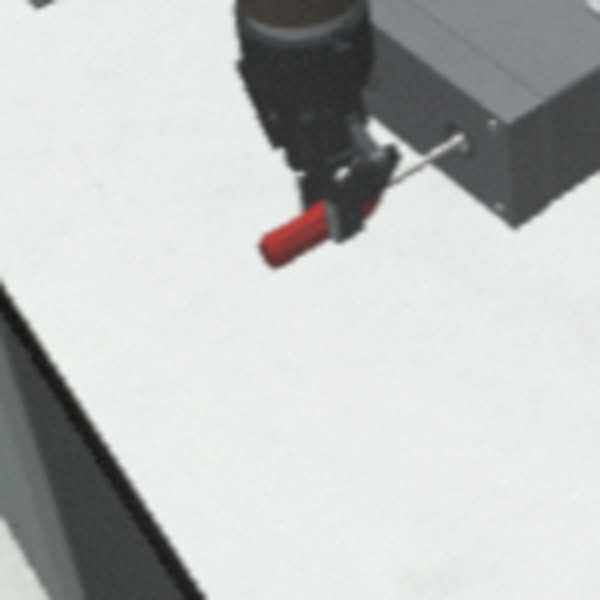

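View pics/ns.png

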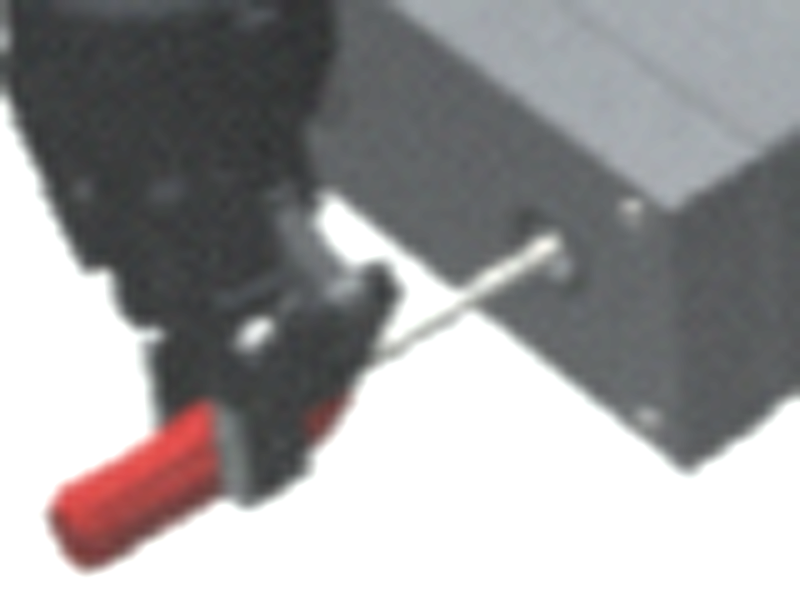

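Call:
step_arm(series=[{"x":0.2,"y":0.03,"z":0,"twist":0,"jaw":1.5},{"x":0.3,"y":0.05,"z":0,"twist":0,"jaw":1.5},{"x":0.3,"y":0.05,"z":0,"twist":0,"jaw":1.5},{"x":0.3,"y":0.05,"z":0,"twist":0,"jaw":1.5}])

```text
clock: 11.37
eef_pos: [0.4571, -0.0216, 0.0486]
tool_rot: [0.463, 0.533, -0.466, 0.533]
ft_force: [-2.3, -0.5, -0.5]
grip_width: 0.0223
```

Call:
step_arm(series=[{"x":0.2,"y":0.03,"z":0,"twist":0,"jaw":1.5},{"x":0.3,"y":0.05,"z":0,"twist":0,"jaw":1.5},{"x":0.3,"y":0.05,"z":0,"twist":0,"jaw":1.5},{"x":0.3,"y":0.05,"z":0,"twist":0,"jaw":1.5}])

```text
clock: 11.7
eef_pos: [0.4597, -0.0211, 0.0484]
tool_rot: [0.463, 0.533, -0.466, 0.532]
ft_force: [-4.0, -0.6, 0.6]
grip_width: 0.0216
```

Call:
step_arm(series=[{"x":0.1,"y":0.02,"z":0,"twist":0,"jaw":1.5},{"x":0.15,"y":0.02,"z":0,"twist":0,"jaw":1.5},{"x":0.15,"y":0.02,"z":0,"twist":0,"jaw":1.5},{"x":0.15,"y":0.02,"z":0,"twist":0,"jaw":1.5}])

```text
clock: 12.03
eef_pos: [0.4609, -0.0209, 0.0483]
tool_rot: [0.463, 0.534, -0.467, 0.532]
ft_force: [-4.2, -0.3, -0.8]
grip_width: 0.022
```

Call:
step_arm(series=[{"x":0.1,"y":0.02,"z":0,"twist":0,"jaw":1.5},{"x":0.15,"y":0.02,"z":0,"twist":0,"jaw":1.5},{"x":0.15,"y":0.02,"z":0,"twist":0,"jaw":1.5},{"x":0.15,"y":0.02,"z":0,"twist":0,"jaw":1.5}])

```text
clock: 12.37
eef_pos: [0.4622, -0.0207, 0.0482]
tool_rot: [0.463, 0.534, -0.467, 0.532]
ft_force: [-4.9, -1.0, 0.5]
grip_width: 0.0218
```

Call:
step_arm(series=[{"x":0.1,"y":0.02,"z":0,"twist":0,"jaw":1.5},{"x":0.2,"y":0.03,"z":0,"twist":0,"jaw":1.5},{"x":0.2,"y":0.03,"z":0,"twist":0,"jaw":1.5},{"x":0.2,"y":0.03,"z":0,"twist":0,"jaw":1.5}])

```text
clock: 12.7
eef_pos: [0.4627, -0.0206, 0.0477]
tool_rot: [0.462, 0.534, -0.468, 0.531]
ft_force: [-6.7, -1.5, 0.6]
grip_width: 0.0222
```

Call:
step_arm(series=[{"x":0.2,"y":0.03,"z":0.05,"twist":0,"jaw":1.5},{"x":0.4,"y":0.06,"z":0.05,"twist":0,"jaw":1.5},{"x":0.4,"y":0.06,"z":0.05,"twist":0,"jaw":1.5},{"x":0.4,"y":0.06,"z":0.05,"twist":0,"jaw":1.5},{"x":0.4,"y":0.06,"z":0.05,"twist":0,"jaw":1.5}])

```text
clock: 13.12
eef_pos: [0.4628, -0.0204, 0.0471]
tool_rot: [0.46, 0.536, -0.47, 0.529]
ft_force: [-9.8, -2.0, 1.6]
grip_width: 0.0221
```

```bash
python3 -c "
from m import *
look('q')
a=cv2.imread('pics/q_scene.png')[130:290,210:370]
cv2.imwrite('pics/q.png',cv2.convertScaleAbs(cv2.resize(a,None,fx=4,fy=4,interpolation=2),alpha=1.6))"
```

```text
[ 0.46285179 -0.02038042  0.04717819] [-10.93701748  -2.43341211   1.31842111] 0.021898570034358175 -82.24822286021109
```

View pics/q.png

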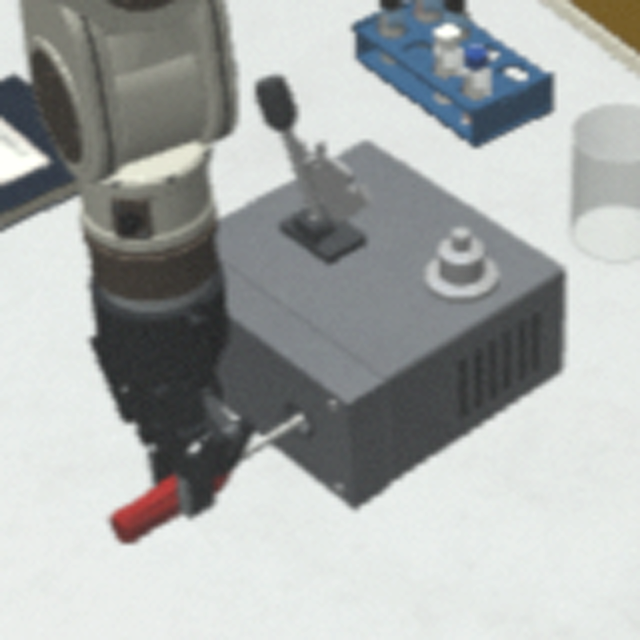

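View pics/qs.png

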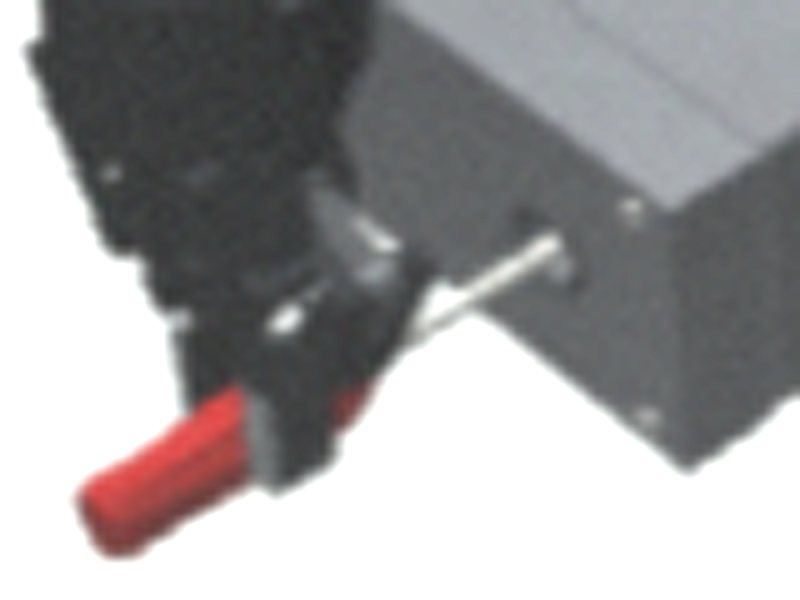

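```bash
python3 -c "
from m import *
a=cv2.imread('pics/a_top.png');p,d=bot.camera('top');b=p[:,:,::-1]
print('bystander diff',[int((cv2.absdiff(a[y0:y1,x0:x1],b[y0:y1,x0:x1].copy()).max(2)>50).sum()) for x0,y0,x1,y1 in((345,185,395,235),(430,230,460,290),(450,295,475,345))])
o=bot.get_obs();print(o['clock'],o['ft_force'],o['eef_pos'],o['grip_width'])
print(bot.job_done())"
```

```text
bystander diff [0, 21, 0]
13.2667 [-10.12105285  -2.08232299   1.56982043] [ 0.4628024  -0.02039132  0.04715553] 0.0221281108622037
the job is handed in; nothing more can be done
None
```

```bash
python3 -c "
import cv2,numpy as np
a=cv2.imread('pics/a_top.png')
for n in 'dik q'.replace(' ',''):
    b=cv2.imread(f'pics/{n}_top.png');m=(cv2.absdiff(a,b).max(2)>50)[230:290,430:460];print(n,m.sum(),np.argwhere(m).mean(0) if m.any() else '')
r=[cv2.imread(f'pics/{n}_top.png')[225:295,425:465] for n in 'aq']
cv2.imwrite('pics/mk.png',cv2.resize(np.hstack(r),None,fx=8,fy=8))"
```

```text
d 23 [13.47826087 14.7826087 ]
i 23 [13.17391304 14.43478261]
k 22 [13.22727273 14.63636364]
q 23 [12.60869565 14.13043478]
```

View pics/mk.png

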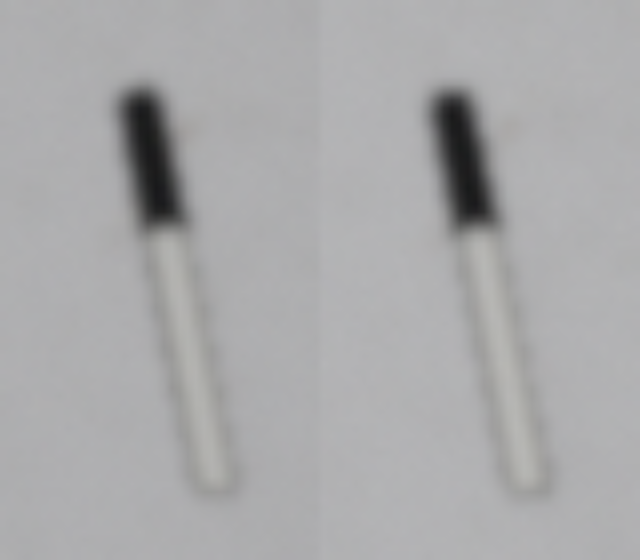

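I threw the lever into the marked notch first. Then I gripped the screwdriver by its handle, put the blade through the round hole and pressed the reset button in. The job is handed in at 13.3 s with the button still held.

**Last checks**
- **Lever:** it lies in the notch between the studs. The grip is within about 2 px of where +0.45 rad should put it, and the last picture before hand-in still shows it there.
- **Button:** resistance rose from about 1.8 N at contact to about 5 N over roughly 8 mm of travel. It then met a hard stop, and I left it pressed at about 10 N.
- **Screwdriver:** the fingers are still closed on it at 22 mm, with no slip seen.
- **Mortar and hex key:** unchanged in the top view.

**Disagreements**
- **Marker:** it appears about 1 px (roughly 2 mm) from its first picture. The shift was already there in a picture from 3.3 s and did not grow. The arm passed no nearer than about 0.2 m, so I take it as settling at the start, but I did not confirm this.
- **Hole height:** it measured 53 mm against the 56 mm given, a camera bias. I aligned the tip to the hole as both were measured in the pictures.
- **Grip point:** contact came about 10 mm later than I worked out. The fingers probably hold the handle a little forward of its middle.

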